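Set the stamp-registration jig: gauge to the clip, index knob to the third stop, and hold

TASK

On the stamp-registration jig, grip the black index knob and pull the sprung slide it sits on out until the slide's pointer blade lines up with the clip on the scale bar, and keep it there. Still holding it there, turn the knob clockwise, click by click, to the third stop after the long home mark (home not counted; the knob may already stand one stop on), without running past it. Finish while holding: stay gripped on the knob with the slide at the clip and the knob in the third stop, and leave the clip, the loose stamps and the tin where they are.

Things in the scene. Friction and masses are not known exactly. Their poses are not given: they have to be found in the camera images.
- knob_grip (a point): the spot to grip: on the upright axis of the black index knob, 62 mm above the table. Grip bar 46 long, 14 wide (grip across), from 23 mm below to 12 mm above this point; under it a 48 mm round skirt and a 66 mm steel wheel. x axis: along the bar to its pointer end (white line on top); z up. Other jig parts stay 22 mm or more below this point.
- knob (a joint): knob angle, rad, growing clockwise from above; knob rides on the slide. 0 = home (pointer at the long wide mark; end stop at -0.06). Sprung ball detents every 24 deg: first stop 0.419, second 0.838, third 1.257 (short marks), two more beyond. Starts at home or in the first stop. About 0.1 N m starts each click; past half-way it is drawn into the next stop.
- gauge (a joint): how far the aluminium slide (112 x 112 x 16 mm) that carries the knob is pulled out, m, 0 (rest, start) to 0.10. A 50 N/m spring draws it back: 3 N at rest, 7 N at 0.08. It does not stay by itself.
- clip (a joint): where the clip stands on the scale bar, m, 0.045 to 0.080: the value of joint gauge at which the blade lines up with it. Tight, not to be moved.
- gauge_line (a point): end of the slide's steel pointer blade (4 mm wide) over the scale bar at the jig's side, 80 mm to +y of the knob's axis. Its axes are the jig's: the slide is pulled out along -x of these axes (roughly towards the robot); z up.
- clip_line (a point): line of the small steel clip on the scale bar, axes as gauge_line; clip body 12 x 14 x 18 mm, beside the blade's path. Blade and clip line up when both have the same place along x of these axes.
- stamp_a: bystander: copper-faced stamp block 140 x 110 x 37 mm lying face up beside the jig; origin under its centre
- stamp_b: bystander: copper-faced stamp block 120 x 120 x 37 mm lying face up on the other side of the jig; origin under its centre
- tin: bystander: closed steel tin, 60 mm diameter, 70 mm high; origin under its centre

How it is judged:
On the way, in this order (a step that is already met when the one before it is completed fails the run):
1. the slide is pulled out so that its blade is within 5 mm of the clip, the knob not yet turned past the first stop (x of gauge_line in the frame of clip_line between -0.005 and 0.005 m and value of joint knob below 0.628 rad), for 0.2 s.
2. the knob reaches the third stop with the slide still at the clip (x of gauge_line in the frame of clip_line between -0.005 and 0.005 m and value of joint knob between 1.137 and 1.377 rad), for 0.2 s.
At the end, for the whole second after the job is handed in: the fingers hold the knob (contact over 2 N), the slide's blade stands within 5 mm of the clip and the knob within 0.12 rad (7 degrees) of the third stop, both at rest (all of step 2 and velocity of joint knob between -0.1 and 0.1 rad/s and velocity of joint gauge between -0.01 and 0.01 m/s and contact force between the fingers and knob above 2 N); the arm keeps its last pose, push and grip.
It fails at once if the knob is turned on while the slide is not out at the clip (beyond the first stop with the blade more than 10 mm from the clip) (value of joint knob above 0.7 rad and (x of gauge_line in the frame of clip_line above 0.01 m or x of gauge_line in the frame of clip_line below -0.01 m)).
It fails at once if the knob runs past the third stop (over the next crest) (value of joint knob above 1.5 rad).
It fails at once if the clip is shifted (distance of clip_line from where it was at the start of the episode above 0.004 m).
It fails at once if a loose stamp or the tin is disturbed (distance of any of stamp_a, stamp_b, tin from where it was at the start of the episode above 0.015 m).
It also fails if it takes over 45 s, if anything falls off the work surface, if the arm or the gripper's body presses on something with over 40 N, if the wrist force passes 120 N, or if a joint passes its speed limit or range.

ROBOT

A 7-joint arm with a two-finger parallel gripper is mounted at the origin on the work surface. World frame = base frame: x ahead of the robot, y to its left, z up, the work surface at z = 0. Lengths are in m, angles in rad, forces in N, time in s.
With the tool pointing down it reaches from about 0.35 to 0.9 m from the base axis. Payload 8.1 kg.
Tool frame: the origin (TCP) lies between the finger pads; the fingertips stand 25 mm ahead of it and the grasp point (between the pads) lies 6 mm ahead of it; z points along the fingers, y is the direction in which the jaws open and shut (so a half turn about z gives the same grasp; the last joint's range is limited). The gripper opens to 92 mm and grips with 3 to 60 N. Pads are 19 mm wide; open, the fingers measure 130 mm over their backs; the gripper's body (75 mm by 190 mm) begins 47 mm behind the grasp point.
Start: joints at [-1.253, 0.434, 0.025, 1.573, -0.012, 1.134, -0.075], TCP at [0.255, 0.57, 0.213] pointing down, gripper open.
Joint ranges: [-2.62, 2.62], [-0.44, 2.09], [-1.27, 1.32], [0.08, 2.57], [-1.32, 4.46], [0.12, 2], [-2.74, 2.74]. Speed limits (rad/s): [2.22, 2.22, 3.01, 3.01, 3.14, 3.14, 3.14].

INTERFACE

Orientations are given as a rotation vector (axis times angle).
In Python, from cell import * gives the robot as it stands.
- The arm moves only by the shell command python3 -m jog 'ROWS' [FORCE]. ROWS is JSON, one flat list of numbers, 5 for each row, row after row: the finger opening in mm, from 0 to 91.8, then the shift along the tool's x, y, z in units of 40 mm (1.0 is 40 mm), then the turn about the tool's z in units of 6 degrees (1.0 is 6 degrees). A call has 1 to 20 rows; each row shifts and turns the pose as measured when the row begins, along the tool's axes as they then stand; what a row does not reach is not made up. A row lasts 1/12 s, in which the tool goes at most 41.7 mm and 7.16 degrees, less where a joint would pass 70% of its speed; a pose out of reach is approached as far as the arm can. A call is refused whole if a number of a shift passes 1 or a number of a turn 1, either way. A call with a gripper value outside its range is refused whole. The fingers move at their own pace and stop on an object; FORCE is the grip in N (left out, the last holds). Time passes only in rows, so rows that do not move let the fingers close. It gives the time, the measured TCP pose, the force and the opening at its end, in the units of the state.
- observe(): the state, without advancing time (a new reading comes with each control period).
- get_image(name): name is "scene" or "top" or "wrist"; returns the picture (400x640x3 uint8, red, green, blue); there is no depth.
- camera_params(name): a dict with "intrinsics" (3x3 intrinsics, pixels), "xyz" and "orientation" of the camera in the world. Camera axes: x right, y down, z forward; pixel columns grow to the right and rows downward; lengths in m; the calibration is good to about 2 mm. A picture is of the moment at which its call begins: read the wrist's pose just before it. camera_params takes no time and is no camera call; for the wrist camera it gives the pose at the moment of the call.
- sign_off(): hands the job in, once; it reports no verdict.
The state is a dict: "clock": time; "joints": joint angles; "dq": joint speeds; "joint_efforts": joint torques, N m; "position": TCP position; "ee_rot": TCP orientation; "force": force on the tool from outside, world axes, zero at the start; "ft_torque": the same for the moment, N m; "width": opening from 0.0 (shut) to 1.0 (fully open).
Only numpy, scipy, OpenCV 4.12 (cv2) and the standard library are available. Lean on these libraries where they do the work, as an engineer would, in place of code of your own. Each camera call takes 0.05 s, during which the arm holds its last target. There are 200 camera calls.

## Working session

There is one attempt and no reset: what is moved stays moved. The work goes in short steps, Python scripts to look and compute and a shell command to move; the robot and the scene stay as the last step left them, time stands still between calls to the robot, and variables do not carry over. Pictures are saved under pics/ and viewed, about 8 in all and at most 12, crops included, and the job is handed in when it is done.

```bash
mkdir -p pics; ls
python3 - <<'E'
from cell import *
import cv2
print(observe())
for n in ("top","scene"):
    print(n,camera_params(n))
    cv2.imwrite(f"pics/{n}0.png",get_image(n)[:,:,::-1])
E
```

```text
pics
{'clock': 0.0, 'joints': array([-1.2525698 ,  0.43525112,  0.02495732,  1.57409674, -0.01159702,
        1.13401059, -0.07505362]), 'dq': array([-3.85744661e-04, -5.54040344e-04,  3.23819535e-04,  5.53409556e-05,
       -5.11895214e-04, -1.11959011e-03, -4.00232914e-05]), 'joint_efforts': array([ 1.10269655e-03, -6.67849874e+01,  9.85529087e-01, -3.14477956e+01,
       -6.05331617e-02,  4.23196005e-02,  1.38048636e-04]), 'position': array([0.2551481 , 0.56995462, 0.21222748]), 'ee_rot': array([-6.56136664e-01, -3.07210747e+00,  2.52707286e-03]), 'force': array([-0.23825699, -0.37803891,  0.44492112]), 'ft_torque': array([-0.03622697,  0.00551305, -0.00552978]), 'width': 0.9999883469738037}
top {'intrinsics': array([[372.49789749,   0.        , 315.89742451],
       [  0.        , 372.49789749, 203.14170404],
       [  0.        ,   0.        ,   1.        ]]), 'xyz': array([0.44515862, 0.06797867, 0.93952944]), 'orientation': array([-2.12813797,  2.14639793, -0.2478462 ])}
scene {'intrinsics': array([[478.00296178,   0.        , 320.70143929],
       [  0.        , 478.00296178, 200.9995843 ],
       [  0.        ,   0.        ,   1.        ]]), 'xyz': array([1.05768499, 0.7201019 , 0.63161584]), 'orientation': array([-0.71101005, -2.47372303,  1.31035662])}
```

View pics/top0.png

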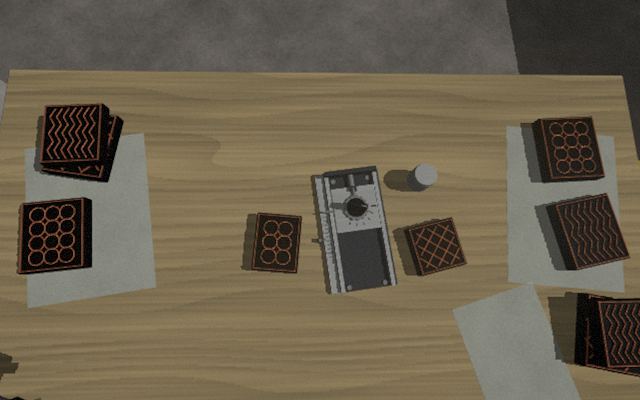

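View pics/scene0.png

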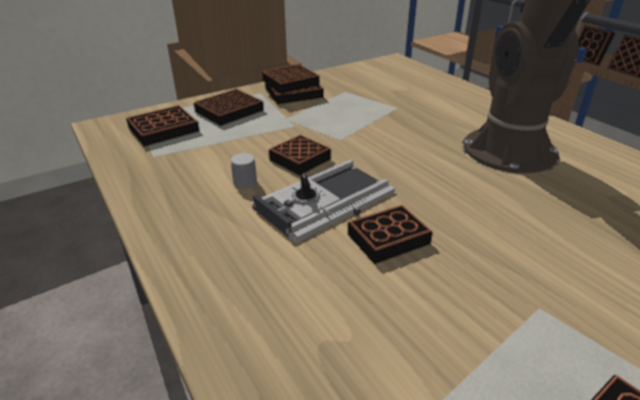

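The top view shows the jig at columns 312–396, rows 167–293, with the knob near (356,207), the blade near (325,200) and the clip near (316,240). The stamps are at (276,242) and (435,246), and the tin is at (424,177). Next I'll make an enlarged crop and work out coarse positions.

```bash
cat > h.py <<'E'
from cell import *
import numpy as np, cv2
from scipy.spatial.transform import Rotation as R
def ray(cp,u,v,z):
    d=R.from_rotvec(cp["orientation"]).as_matrix()@np.linalg.solve(cp["intrinsics"],[u,v,1.0])
    return np.array(cp["xyz"])+d*(z-cp["xyz"][2])/d[2]
def proj(cp,p):
    q=cp["intrinsics"]@(R.from_rotvec(cp["orientation"]).as_matrix().T@(np.array(p)-cp["xyz"])); return q[:2]/q[2]
E
python3 - <<'E'
from h import *
cp=camera_params("top")
for n,u,v,z in [("knobtop",356,207,.074),("slotTL",312,176,.03),("BL",331,293,.03),("BR",396,286,.03),("TR",376,167,.03),("tin",424,176,.07),("clip",316,240,.04)]: print(n,ray(cp,u,v,z).round(3))
im=cv2.imread("pics/top0.png")[155:305,300:410]
cv2.imwrite("pics/topc.png",cv2.resize(im,None,fx=4,fy=4,interpolation=cv2.INTER_CUBIC))
o=observe(); c=camera_params("wrist")
M=R.from_rotvec(o["ee_rot"]).as_matrix(); print(M.round(3))
print("cam in tool",(M.T@(c["xyz"]-o["position"])).round(3),(M.T@R.from_rotvec(c["orientation"]).as_matrix()).round(3),c["intrinsics"])
E
```

```text
knobtop [ 0.604 -0.062  0.074]
slotTL [0.692 0.041 0.03 ]
BL [ 0.404 -0.002  0.03 ]
BR [ 0.419 -0.159  0.03 ]
TR [ 0.716 -0.123  0.03 ]
tin [ 0.681 -0.232  0.07 ]
clip [0.53  0.033 0.04 ]
[[-0.913  0.409 -0.   ]
 [ 0.409  0.913 -0.001]
 [-0.    -0.001 -1.   ]]
cam in tool [ 0.074 -0.001 -0.172] [[-0.001 -0.962 -0.275]
 [ 1.    -0.001 -0.001]
 [ 0.001 -0.275  0.962]] [[331.96674211   0.         320.21881417]
 [  0.         331.96674211 201.25794533]
 [  0.           0.           1.        ]]
```

View pics/topc.png

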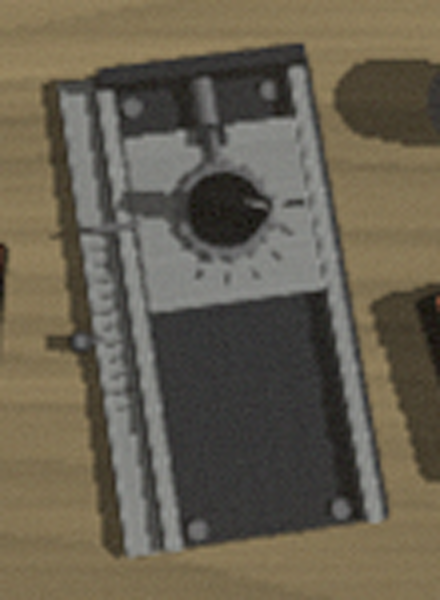

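The enlarged crop shows the jig yawed about +8.5°. The long home mark is on the right at (290,203), with the short marks running clockwise below it. The knob is at (222,210) with its pointer to the right, at home or the first stop. The blade is at (60–130,230) and the clip at (80,342). I'll turn the tool along the bar, then move over the knob for a close look.

```bash
python3 -m jog '[91.8,0,0,0,0.95, 91.8,0,0,0,0.95, 91.8,0,0,0,0.95, 91.8,0,0,0,0.95, 91.8,0,0,0,0.95, 91.8,0,0,0,0.95, 91.8,0,0,0,0.95, 91.8,0,0,0,0.95, 91.8,0,0,0,0.95, 91.8,0,0,0,0.95, 91.8,0,0,0,0]'
python3 - <<'E'
from h import *
o=observe();M=R.from_rotvec(o["ee_rot"]).as_matrix();print(np.degrees(np.arctan2(M[1,0],M[0,0])),o["joints"].round(2),(M.T@(np.array([.604,-.062,.21])-o["position"])/0.04).round(2))
E
```

```text
clock: 1.02
position: [0.2538, 0.5665, 0.207]
ee_rot: [2.097, 2.333, -0.018]
force: [-0.2, 0.4, 0.8]
width: 0.998
96.0994835111532 [-1.41  0.44  0.26  1.6  -0.12  1.13 -1.02] [-16.55   7.04   0.07]
```

```bash
python3 -m jog '[91.8,-0.88,0.37,0,0, 91.8,-0.88,0.37,0,0, 91.8,-0.88,0.37,0,0, 91.8,-0.88,0.37,0,0, 91.8,-0.88,0.37,0,0, 91.8,-0.88,0.37,0,0, 91.8,-0.88,0.37,0,0, 91.8,-0.88,0.37,0,0, 91.8,-0.88,0.37,0,0, 91.8,-0.88,0.37,0,0, 91.8,-0.88,0.37,0,0, 91.8,-0.88,0.37,0,0, 91.8,-0.88,0.37,0,0, 91.8,-0.88,0.37,0,0, 91.8,-0.88,0.37,0,0, 91.8,-0.88,0.37,0,0, 91.8,-0.88,0.37,0,0, 91.8,-0.88,0.37,0,0, 91.8,0,0,0,0, 91.8,0,0,0,0]'
python3 - <<'E'
from h import *
o=observe();M=R.from_rotvec(o["ee_rot"]).as_matrix();print(M.round(3),np.degrees(np.arctan2(M[1,0],M[0,0])),o["joints"].round(2),(M.T@(np.array([.604,-.062,.21])-o["position"])/0.04).round(2))
cp=camera_params("wrist");print(cp)
im=get_image("wrist");cv2.imwrite("pics/w1.png",im[:,:,::-1])
np.savez("pics/w1.npz",K=cp["intrinsics"],xyz=cp["xyz"],ori=cp["orientation"])
E
```

```text
clock: 2.68
position: [0.6173, -0.0509, 0.2071]
ee_rot: [1.994, 2.422, -0.028]
force: [0.6, 0.4, -0.2]
width: 0.999
[[-0.192  0.981 -0.008]
 [ 0.981  0.192 -0.017]
 [-0.015 -0.011 -1.   ]] 101.07165872589836 [-0.35  0.46  0.49  1.62 -0.21  1.13  0.39] [-0.21 -0.38 -0.07]
{'intrinsics': array([[331.96674211,   0.        , 320.21881417],
       [  0.        , 331.96674211, 201.25794533],
       [  0.        ,   0.        ,   1.        ]]), 'xyz': array([0.60465925, 0.02406474, 0.37774422]), 'orientation': array([2.83410079, 0.27559096, 0.02332279])}
```

View pics/w1.png

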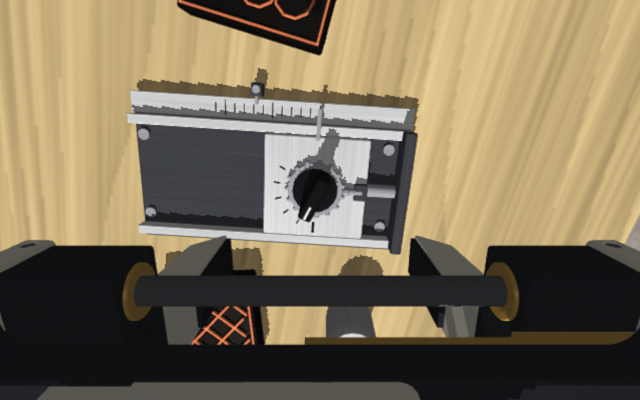

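The wrist view shows the knob near (315,190) with its white line at about (307,213), the blade at (320,122) and the clip at (257,90). The pointer looks to be towards the first short mark. I'll crop and enlarge to measure it.

Run:
```python
import cv2
im=cv2.imread("pics/w1.png")[75:240,225:385]
im=cv2.resize(im,None,fx=3.6,fy=3.6,interpolation=cv2.INTER_CUBIC)
cv2.imwrite("pics/w1c.png",im)
```

```text
(no output)
```

View pics/w1c.png

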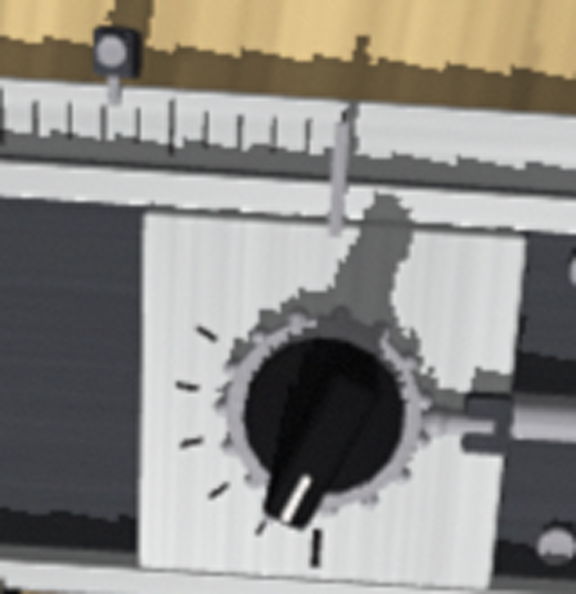

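The crop puts the knob in the first stop: the white line runs from (307,478) to (288,520), onto the first short mark. The home mark is at (317,548), the skirt centre at about (325,415), the blade at (345,115) and the clip's lug at (115,100). Now I'll turn these into metric positions.

Run:
```python
from h import *
w=np.load("pics/w1.npz");cp=dict(intrinsics=w["K"],xyz=w["xyz"],orientation=w["ori"])
g=lambda x,y,z:ray(cp,x/3.6+225,y/3.6+75,z)
a=g(307,478,.074);b=g(288,520,.074);e=g(285,522,.074)
d=(b-a)[:2];d/=np.linalg.norm(d);print("line",a,b,"ang",np.degrees(np.arctan2(d[1],d[0])))
print("axis from end",e[:2]-d*.023)
print("axis from skirt",g(325,415,.04))
for s in((245,415),(405,415)):print("skirt edge",g(*s,.04))
# jig yaw by front rail bottom edge and rear bar edge (full px)
for p,q in(((143,233),(387,246)),((137,92),(414,106))):
  A=ray(cp,*p,.03);B=ray(cp,*q,.03);print("yaw",np.degrees(np.arctan2(*(B-A)[1::-1])))
jx=np.array([np.cos(np.radians(8.5)),np.sin(np.radians(8.5))])
for z in(.025,.03,.035,.04):
  bl=g(348,110,z);cl=g(115,100,z);print(z,"blade",bl[:2],"clip",cl[:2],"dx",(bl-cl)[:2]@jx, "axis-blade",(g(325,415,.04)-bl)[:2]@jx,(bl-g(325,415,.04))[:2]@[-jx[1],jx[0]])
ct=camera_params("top")
print("top skirt",ray(ct,300+222/4,155+210/4,.04))
```

```text
line [ 0.6104935  -0.07529133  0.074     ] [ 0.60763088 -0.08802324  0.074     ] ang -102.67158943132787
axis from end [ 0.61198232 -0.06630742]
axis from skirt [ 0.61278012 -0.06634368  0.04      ]
skirt edge [ 0.58980372 -0.07088922  0.04      ]
skirt edge [ 0.63571805 -0.06180576  0.04      ]
yaw 8.001578047601344
yaw 8.236141119885149
0.025 blade [0.60283575 0.01883638] clip [0.53744294 0.00888448] dx 0.0661455090704894 axis-blade -0.0027552739069272984 0.08571430604796051
0.03 blade [0.60286159 0.01891049] clip [0.5383957  0.00909965] dx 0.06520792447905906 axis-blade -0.0027917915816555194 0.08578378135914871
0.035 blade [0.60288744 0.0189846 ] clip [0.53934846 0.00931483] dx 0.06427033988762894 axis-blade -0.002828309256383851 0.0858532566703369
0.04 blade [0.60291329 0.01905871] clip [0.54030123 0.00953   ] dx 0.0633327552961986 axis-blade -0.0028648269311120733 0.0859227319815251
top skirt [ 0.60914507 -0.06549712  0.04      ]
```

```bash
python3 -m jog '[91.8,0,0,0,0.9, 91.8,0,0,0,0.9, 91.8,0,0,0,0.9, 91.8,0,0,0,0.9, 91.8,0,0,0,0.85, 91.8,0,0,0,0]'
cat > off.py <<'E'
from h import *
import sys
t=np.array([float(v) for v in sys.argv[1:4]])
o=observe();M=R.from_rotvec(o["ee_rot"]).as_matrix();a=np.degrees(np.arctan2(M[1,0],M[0,0]))
print("yaw",a.round(2),"turn units to",sys.argv[4],((a-float(sys.argv[4]))/6).round(2),"shift",(M.T@(t-o["position"])/.04).round(2),"j",o["joints"].round(2),"p",o["position"].round(4),"F",o["force"].round(1),"T",o["ft_torque"].round(2),"w",o["width"]*91.8,o["clock"])
E
python3 off.py .612 -.0665 .069 74.1
```

```text
clock: 3.23
position: [0.614, -0.045, 0.206]
ee_rot: [2.503, 1.892, -0.028]
force: [-0.0, -0.1, -0.6]
width: 1.001
yaw 74.16 turn units to 74.1 0.01 shift [-0.47  0.12  3.43] j [-0.43  0.47  0.61  1.63 -0.27  1.14 -0.03] p [ 0.614 -0.045  0.206] F [-0.  -0.1 -0.6] T [-0.07  0.15  0.01] w 91.89375026508965 3.2333
```

```bash
python3 -m jog '[91.8,-0.24,0.06,0.5,0, 91.8,-0.24,0.06,0.5,0, 91.8,0,0,0.5,0, 91.8,0,0,0.4,0, 91.8,0,0,0,0]'
python3 off.py .612 -.0665 .069 74.1
python3 - <<'E'
from h import *
im=get_image("wrist");cv2.imwrite("pics/w2.png",im[:,:,::-1])
cp=camera_params("wrist");np.savez("pics/w2.npz",K=cp["intrinsics"],xyz=cp["xyz"],ori=cp["orientation"])
for p in((.612,-.0665,.074),):print(proj(cp,p))
E
```

```text
clock: 3.65
position: [0.6123, -0.0589, 0.1289]
ee_rot: [2.473, 1.932, -0.022]
force: [-0.9, 1.2, -0.3]
width: 1.003
yaw 76.0 turn units to 74.1 0.32 shift [-0.17  0.05  1.5 ] j [-0.37  0.54  0.56  1.72 -0.32  0.98  0.06] p [ 0.6123 -0.0589  0.1289] F [-0.9  1.2 -0.3] T [-0.04  0.12  0.04] w 92.08637577929201 3.65
[321.77241567 221.29323118]
```

View pics/w2.png

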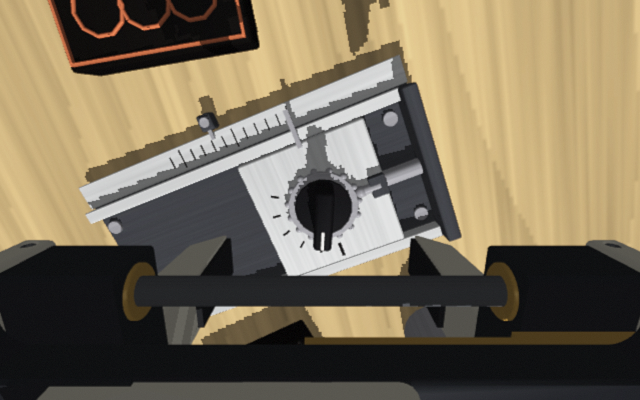

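The bar stands upright in the picture at column 322, rows 190–250, so it is aligned with the tool. Its middle matches the predicted axis at (322,221). I'll go down and grip.

```bash
python3 -m jog '[91.8,-0.1,0.03,0.5,0.1, 91.8,-0.1,0.02,0.5,0.1, 91.8,0,0,0.45,0.05, 91.8,0,0,0,0, 91.8,0,0,0,0]'
python3 off.py .612 -.0665 .069 75
```

```text
clock: 4.12
position: [0.6163, -0.064, 0.0771]
ee_rot: [2.481, 1.917, -0.008]
force: [0.5, -0.0, 0.9]
width: 0.998
yaw 75.4 turn units to 75 0.07 shift [-0.09 -0.09  0.2 ] j [-0.34  0.6   0.53  1.77 -0.37  0.87  0.1 ] p [ 0.6163 -0.064   0.0771] F [ 0.5 -0.   0.9] T [-0.02  0.07  0.03] w 91.5852983566598 4.1167
```

```bash
python3 -m jog '[91.8,-0.09,-0.1,0.2,0, 91.8,0,0,0,0]'
python3 off.py .612 -.0665 .069 75
```

```text
clock: 4.28
position: [0.6126, -0.0658, 0.0712]
ee_rot: [2.476, 1.921, -0.004]
force: [-1.0, -0.2, 0.3]
width: 0.999
yaw 75.6 turn units to 75 0.1 shift [-0.02 -0.01  0.06] j [-0.33  0.6   0.52  1.78 -0.38  0.85  0.11] p [ 0.6126 -0.0658  0.0712] F [-1.  -0.2  0.3] T [-0.14  0.13  0.08] w 91.71226858919965 4.2833
```

```bash
python3 -m jog '[10,0,0,0.05,0, 10,0,0,0,0, 10,0,0,0,0, 10,0,0,0,0, 10,0,0,0,0, 10,0,0,0,0, 10,0,0,0,0, 10,0,0,0,0, 10,0,0,0,0, 10,0,0,0,0]' 35
python3 off.py .612 -.0665 .069 75
```

```text
clock: 5.12
position: [0.6147, -0.0657, 0.0727]
ee_rot: [2.472, 1.921, 0.003]
force: [-0.3, -0.5, -0.3]
width: 0.325
yaw 75.7 turn units to 75 0.12 shift [-0.04 -0.06  0.09] j [-0.33  0.6   0.52  1.78 -0.38  0.85  0.11] p [ 0.6147 -0.0657  0.0727] F [-0.3 -0.5 -0.3] T [-0.13  0.1  -0.04] w 29.867210371394513 5.1167
```

```bash
python3 -m jog '[10,0,0,0,0, 10,0,0,0,0, 10,0,0,0,0, 10,0,0,0,0, 10,0,0,0,0, 10,0,0,0,0]'
python3 off.py .612 -.0665 .069 75
```

```text
clock: 5.62
position: [0.6145, -0.0657, 0.0725]
ee_rot: [2.472, 1.921, 0.003]
force: [0.2, 0.2, 0.4]
width: 0.111
yaw 75.7 turn units to 75 0.12 shift [-0.03 -0.06  0.09] j [-0.33  0.6   0.52  1.78 -0.38  0.85  0.11] p [ 0.6145 -0.0657  0.0725] F [0.2 0.2 0.4] T [-0.09  0.09  0.02] w 10.200874416535243 5.6167
```

The reading is 10 mm on a 14 mm bar, which is suspicious. I'll look.

Run:
```python
from h import *
a=get_image("wrist")[100:400,160:480];b=get_image("scene")[130:270,230:450]
a=cv2.resize(a,None,fx=1.4,fy=1.4);b=cv2.resize(b,None,fx=1.6,fy=1.6)
c=np.zeros((max(a.shape[0],b.shape[0]),a.shape[1]+b.shape[1],3),np.uint8);c[:a.shape[0],:a.shape[1]]=a;c[:b.shape[0],a.shape[1]:]=b
cv2.imwrite("pics/w3.png",c[:,:,::-1]);print(c.shape)
```

```text
(420, 800, 3)
```

View pics/w3.png

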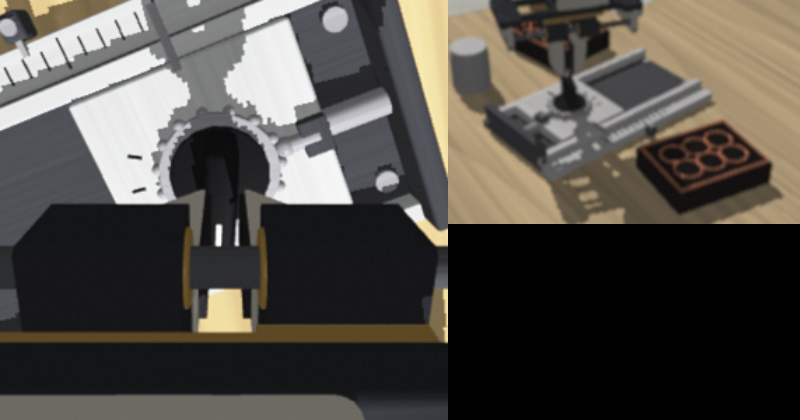

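The fingers straddle the bar: bar at columns 208–238, pads at 205 and 247. They may simply have stopped at the commanded 10 mm, so I'll close fully.

```bash
python3 -m jog '[0,0,0,0,0, 0,0,0,0,0, 0,0,0,0,0, 0,0,0,0,0, 0,0,0,0,0, 0,0,0,0,0]' 35
python3 off.py .612 -.0665 .069 75
```

```text
clock: 6.22
position: [0.6146, -0.0657, 0.0726]
ee_rot: [2.472, 1.921, 0.003]
force: [-1.0, -0.1, -0.8]
width: 0.008
yaw 75.7 turn units to 75 0.12 shift [-0.04 -0.06  0.09] j [-0.33  0.6   0.52  1.78 -0.38  0.85  0.11] p [ 0.6146 -0.0657  0.0726] F [-1.  -0.1 -0.8] T [-0.04  0.13 -0.  ] w 0.7312917391904427 6.2167
```

Run:
```python
from h import *
a=get_image("wrist")[130:350,200:440]
cv2.imwrite("pics/w4.png",cv2.resize(a,None,fx=2.5,fy=2.5)[:,:,::-1])
cp=camera_params("wrist");o=observe();M=R.from_rotvec(o["ee_rot"]).as_matrix()
for p in((0,0,0),(0,0,.025),(0,.007,.02),(.0095,0,.025),(-.0095,0,.025)):print(p,(proj(cp,o["position"]+M@np.array(p))-[200,130])*2.5)
```

```text
(0, 0, 0) [299.83942024 282.47571814]
(0, 0, 0.025) [299.97257678 243.16194818]
(0, 0.007, 0.02) [328.33498028 250.26587686]
(0.0095, 0, 0.025) [299.9285126  207.35067885]
(-0.0095, 0, 0.025) [300.01555115 278.0875275 ]
```

View pics/w4.png

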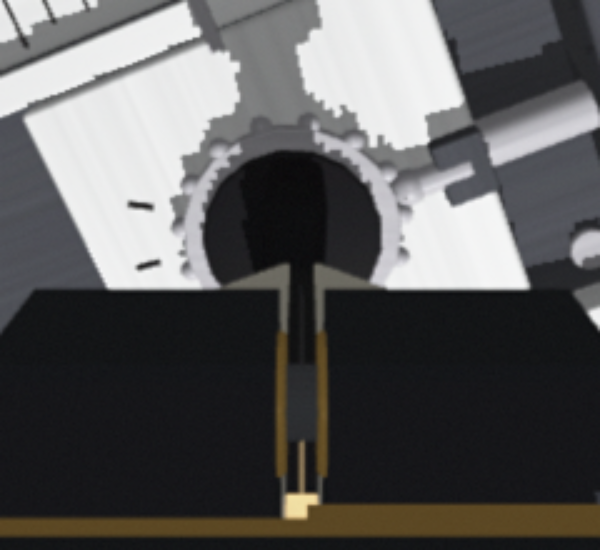

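The jaws closed with no contact, and the tips show at row 236 of the full picture where the nominal tip would be nearer row 215–228. So the tips may stand above the bar. I'll check independently with the scene camera and the measured pixels.

Run:
```python
from h import *
o=observe();M=R.from_rotvec(o["ee_rot"]).as_matrix();cp=camera_params("scene")
s=4.0;u0,v0,w,h=260,60,190,150
im=cv2.resize(get_image("scene")[v0:v0+h,u0:u0+w],None,fx=s,fy=s,interpolation=cv2.INTER_CUBIC)[:,:,::-1].copy()
f=lambda p:tuple(((proj(cp,p)-[u0,v0])*s).round().astype(int).tolist())
for n,p,c in(("tcp",o["position"],(0,0,255)),("tip",o["position"]+M@[0,0,.025],(0,255,0)),("-.015",o["position"]+M@[0,0,-.015],(255,0,0)),("knobtop",(.612,-.0665,.074),(0,255,255))):
    print(n,f(p));cv2.circle(im,f(p),3,c,-1)
cv2.imwrite("pics/s2.png",im)
```

```text
tcp (177, 482)
tip (178, 520)
-.015 (177, 459)
knobtop (180, 478)
```

View pics/s2.png

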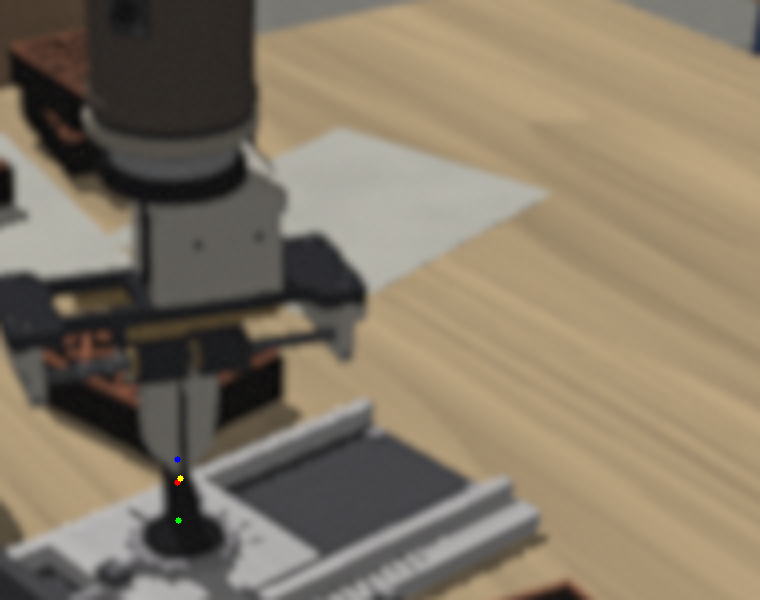

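The scene view confirms it: the closed tips at about (180,465) stand just above the knob top at (180,478). The real tool is about 38 mm higher than the state says, and the body to tip spacing looks right. I'll reopen and go down about 39 mm more, in steps, watching the force.

```bash
python3 -m jog '[70,0,0,0,0, 70,0,0,0,0, 70,0,0,0,0, 70,0,0,0,0, 70,0,0,0,0, 70,0,0,0,0, 70,0,0,0,0, 70,0,0,0,0, 70,0,0,0,0, 70,0,0,0,0, 70,0,0,0,0, 70,-0.04,-0.05,0.3,0, 70,0,0,0.25,0, 70,0,0,0,0]' 35
python3 off.py .612 -.0665 .034 75
```

```text
clock: 7.48
position: [0.6131, -0.0668, 0.0503]
ee_rot: [2.471, 1.921, 0.005]
force: [-0.0, 0.9, 0.9]
width: 0.764
yaw 75.72 turn units to 75 0.12 shift [ 0.   -0.03  0.41] j [-0.32  0.63  0.5   1.8  -0.39  0.8   0.13] p [ 0.6131 -0.0668  0.0503] F [-0.   0.9  0.9] T [-0.08  0.14 -0.01] w 70.12481678778441 7.4833
```

```bash
python3 -m jog '[70,0,-0.03,0.2,0.1, 70,0,0,0.2,0, 70,0,0,0,0]'
python3 off.py .612 -.0665 .034 75
```

```text
clock: 7.73
position: [0.6121, -0.0665, 0.0328]
ee_rot: [2.483, 1.907, 0.005]
force: [0.3, 0.3, -0.7]
width: 0.763
yaw 75.05 turn units to 75 0.01 shift [-0.   -0.   -0.03] j [-0.31  0.65  0.49  1.81 -0.41  0.77  0.13] p [ 0.6121 -0.0665  0.0328] F [ 0.3  0.3 -0.7] T [-0.1   0.12 -0.04] w 70.06095875935479 7.7333
```

No contact yet, so close.

```bash
python3 -m jog '[2,0,0,0,0, 2,0,0,0,0, 2,0,0,0,0, 2,0,0,0,0, 2,0,0,0,0, 2,0,0,0,0, 2,0,0,0,0, 2,0,0,0,0, 2,0,0,0,0, 2,0,0,0,0, 2,0,0,0,0, 2,0,0,0,0, 2,0,0,0,0, 2,0,0,0,0]' 40
python3 off.py .612 -.0665 .034 75
```

```text
clock: 8.9
position: [0.6125, -0.0665, 0.0336]
ee_rot: [2.484, 1.906, 0.006]
force: [0.3, 0.1, 1.2]
width: 0.15
yaw 74.99 turn units to 75 -0.0 shift [-0.   -0.01 -0.01] j [-0.31  0.65  0.49  1.81 -0.41  0.77  0.13] p [ 0.6125 -0.0665  0.0336] F [0.3 0.1 1.2] T [-0.03  0.36 -0.18] w 13.755688018948884 8.9
```

Gripped at 13.8 mm. Now the pull along the jig's −x: about (−0.39, −0.92) in tool axes, starting with 40 mm.

```bash
cat > jig.py <<'E'
from h import *
o=observe();M=R.from_rotvec(o["ee_rot"]).as_matrix();a=np.degrees(np.arctan2(M[1,0],M[0,0]))
j=np.radians(8.1);jx=np.array([np.cos(j),np.sin(j)]);jy=np.array([-jx[1],jx[0]])
d=o["position"][:2]-np.array([.6125,-.0665])
T=lambda v:(M.T@np.array([*v,0]))[:2].round(3)
print("out mm",(-d@jx*1e3).round(1),"side",(d@jy*1e3).round(1),"z",o["position"][2].round(4),"yaw",a.round(2),"knob est deg",(75+24-a).round(1),"w",(o["width"]*91.8).round(1),"F jig",(o["force"][:2]@jx).round(1),(o["force"][:2]@jy).round(1),o["force"][2].round(1),"Tz",o["ft_torque"][2].round(2),"t",o["clock"].round(2))
print("10mm out =",T(-jx*.25),"10mm side+ =",T(jy*.25))
E
python3 -m jog '[2,-0.1,-0.23,0,0, 2,-0.1,-0.23,0,0, 2,-0.1,-0.23,0,0, 2,-0.1,-0.23,0,0, 2,0,0,0,0]'; python3 jig.py
```

```text
clock: 9.32
position: [0.5761, -0.0712, 0.0337]
ee_rot: [2.477, 1.905, 0.017]
force: [5.4, -1.4, -9.2]
width: 0.15Traceback (most recent call last):
  File "jig.py", line 6, in <module>
    print("out mm",(-d@jx*1e3).round(1),"side",(d@jy*1e3).round(1),"z",o["position"][2].round(4),"yaw",a.round(2),"knob est deg",(75+24-a).round(1),"w",(o["width"]*91.8).round(1),"F jig",(o["force"][:2]@jx).round(1),(o["force"][:2]@jy).round(1),o["force"][2].round(1),"Tz",o["ft_torque"][2].round(2),"t",o["clock"].round(2))
                                                                                                                                                        ^^^^^^^^^^^^^^^^^^^^^^^
AttributeError: 'float' object has no attribute 'round'
```

```bash
sed -i 's/(o\["width"\]\*91.8).round(1)/round(o["width"]*91.8,1)/; s/o\["clock"\].round(2)/o["clock"]/' jig.py
python3 -m jog '[2,-0.1,-0.23,-0.01,0, 2,-0.1,-0.23,-0.01,0, 2,0,0,0,0]'; python3 jig.py
```

```text
clock: 9.57
position: [0.5576, -0.0737, 0.0337]
ee_rot: [2.473, 1.906, 0.02]
force: [5.1, -1.0, -6.5]
width: 0.147
out mm 55.3 side 0.6 z 0.0337 yaw 75.22 knob est deg 23.8 w 13.5 F jig 4.9 -1.7 -6.5 Tz -0.09 t 9.5667
10mm out = [-0.097 -0.23 ] 10mm side+ = [ 0.23  -0.097]
```

```bash
python3 -m jog '[2,-0.1,-0.24,-0.01,0, 2,0,0,0,0, 2,0,0,0,0]'; python3 jig.py
python3 - <<'E'
from h import *
cp=camera_params("wrist");im=get_image("wrist");cv2.imwrite("pics/w5f.png",im[:,:,::-1])
np.savez("pics/w5.npz",K=cp["intrinsics"],xyz=cp["xyz"],ori=cp["orientation"])
cv2.imwrite("pics/w5.png",cv2.resize(im[0:200,180:400],None,fx=3,fy=3,interpolation=cv2.INTER_CUBIC)[:,:,::-1])
E
```

```text
clock: 9.82
position: [0.5505, -0.0747, 0.0337]
ee_rot: [2.47, 1.905, 0.024]
force: [7.0, 0.9, -7.8]
width: 0.148
out mm 62.6 side 0.7 z 0.0337 yaw 75.3 knob est deg 23.7 w 13.6 F jig 7.0 -0.1 -7.8 Tz -0.07 t 9.8167
10mm out = [-0.097 -0.23 ] 10mm side+ = [ 0.23  -0.097]
```

View pics/w5.png

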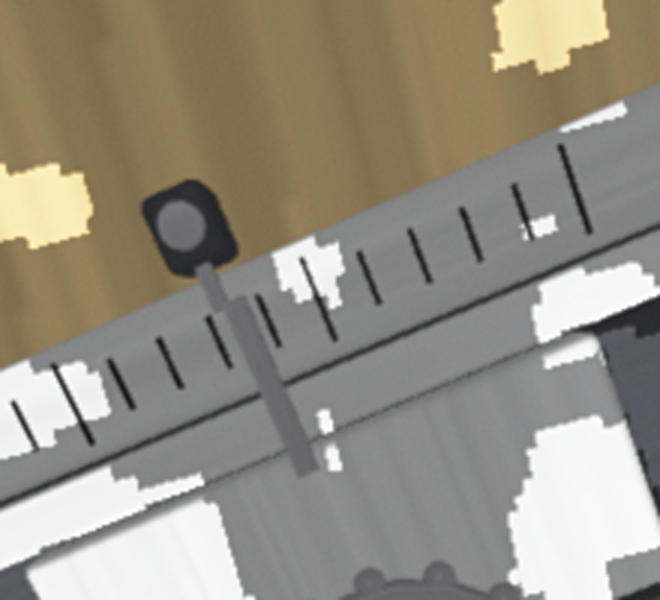

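The blade centreline runs (238,305)–(307,470) and the clip's lug centre is at about (213,288). That is about 16.6 px along the bar at 5.5 px/mm, so 3 mm are still to go, which agrees with the first estimate of 65 mm. The step-1 band is already met, so I'll trim.

```bash
python3 -m jog '[2,-0.05,-0.11,-0.01,0, 2,0,0,0,0, 2,0,0,0,0]'; python3 jig.py
```

```text
clock: 10.12
position: [0.5498, -0.0748, 0.0337]
ee_rot: [2.466, 1.906, 0.027]
force: [6.2, 0.2, -6.2]
width: 0.15
out mm 63.3 side 0.6 z 0.0337 yaw 75.39 knob est deg 23.6 w 13.8 F jig 6.1 -0.7 -6.2 Tz -0.08 t 10.1167
10mm out = [-0.097 -0.231] 10mm side+ = [ 0.231 -0.096]
```

```bash
python3 -m jog '[2,-0.05,-0.12,-0.01,0, 2,-0.03,-0.07,-0.01,0, 2,-0.03,-0.07,-0.01,0]'; python3 jig.py;  python3 -m jog '[2,-0.02,-0.05,-0.01,0, 2,-0.02,-0.05,-0.01,0, 2,-0.02,-0.05,0,0]'; python3 jig.py
```

```text
clock: 10.37
position: [0.5428, -0.0757, 0.0337]
ee_rot: [2.462, 1.906, 0.029]
force: [7.6, -1.1, -11.8]
width: 0.151
out mm 70.3 side 0.7 z 0.0337 yaw 75.5 knob est deg 23.5 w 13.8 F jig 7.4 -2.2 -11.8 Tz -0.04 t 10.3667
10mm out = [-0.096 -0.231] 10mm side+ = [ 0.231 -0.096]
clock: 10.62
position: [0.5401, -0.0761, 0.0336]
ee_rot: [2.458, 1.906, 0.031]
force: [6.8, 1.3, -4.3]
width: 0.151
out mm 73.1 side 0.7 z 0.0336 yaw 75.57 knob est deg 23.4 w 13.8 F jig 6.9 0.4 -4.3 Tz -0.11 t 10.6167
10mm out = [-0.096 -0.231] 10mm side+ = [ 0.231 -0.096]
```

```bash
python3 -m jog '[2,0.04,0.10,0,0, 2,0,0,0,0]'; python3 jig.py;  python3 -m jog '[2,0,0,0,0, 2,0,0,0,0,2,0,0,0,0]'; python3 jig.py
```

```text
clock: 10.78
position: [0.5467, -0.0753, 0.0337]
ee_rot: [2.457, 1.906, 0.032]
force: [6.7, 1.1, -6.5]
width: 0.154
out mm 66.4 side 0.6 z 0.0337 yaw 75.6 knob est deg 23.4 w 14.1 F jig 6.7 0.1 -6.5 Tz -0.1 t 10.7833
10mm out = [-0.096 -0.231] 10mm side+ = [ 0.231 -0.096]
clock: 11.03
position: [0.551, -0.0747, 0.0337]
ee_rot: [2.454, 1.906, 0.035]
force: [5.7, 0.3, -6.2]
width: 0.154
out mm 62.0 side 0.5 z 0.0337 yaw 75.67 knob est deg 23.3 w 14.2 F jig 5.7 -0.5 -6.2 Tz -0.1 t 11.0333
10mm out = [-0.095 -0.231] 10mm side+ = [ 0.231 -0.095]
```

With zero rows it creeps back about 1.45 mm per row, so I'll carry that as a bias and trim to 65.5 mm.

```bash
python3 -m jog '[2,-0.048,-0.115,0,0, 2,-0.014,-0.034,0,0, 2,-0.014,-0.034,0,0]'; python3 jig.py;  python3 -m jog '[2,-0.014,-0.034,0,0.3, 2,-0.014,-0.034,0,0.3, 2,-0.015,-0.034,0,0.3]'; python3 jig.py
```

```text
clock: 11.28
position: [0.5484, -0.0751, 0.0337]
ee_rot: [2.45, 1.906, 0.039]
force: [7.6, -0.3, -6.8]
width: 0.155
out mm 64.6 side 0.5 z 0.0337 yaw 75.77 knob est deg 23.2 w 14.2 F jig 7.5 -1.3 -6.8 Tz -0.14 t 11.2833
10mm out = [-0.095 -0.231] 10mm side+ = [ 0.231 -0.095]
clock: 11.53
position: [0.5483, -0.075, 0.0337]
ee_rot: [2.535, 1.789, 0.045]
force: [6.6, -0.0, -6.3]
width: 0.149
out mm 64.7 side 0.6 z 0.0337 yaw 70.44 knob est deg 28.6 w 13.7 F jig 6.5 -1.0 -6.3 Tz 0.67 t 11.5333
10mm out = [-0.116 -0.221] 10mm side+ = [ 0.221 -0.116]
```

```bash
python3 -m jog '[2,-0.018,-0.033,0,0.4, 2,-0.019,-0.032,0,0.4, 2,-0.02,-0.031,0,0.4, 2,-0.021,-0.030,0,0.4]'; python3 jig.py
```

```text
clock: 11.87
position: [0.5486, -0.0746, 0.0337]
ee_rot: [2.675, 1.57, 0.055]
force: [5.4, -0.7, -6.6]
width: 0.149
out mm 64.4 side 1.0 z 0.0337 yaw 60.84 knob est deg 38.2 w 13.7 F jig 5.2 -1.5 -6.6 Tz 0.07 t 11.8667
10mm out = [-0.151 -0.199] 10mm side+ = [ 0.199 -0.151]
```

```bash
python3 -m jog '[2,-0.024,-0.029,0,0.4, 2,-0.025,-0.028,0,0.4, 2,-0.026,-0.027,0,0.4, 2,-0.027,-0.026,0,0.4, 2,-0.028,-0.025,0,0.2]'; python3 jig.py
```

```text
clock: 12.28
position: [0.5489, -0.0747, 0.0337]
ee_rot: [2.815, 1.302, 0.067]
force: [6.9, -1.0, -6.8]
width: 0.156
out mm 64.1 side 0.8 z 0.0337 yaw 49.66 knob est deg 49.3 w 14.3 F jig 6.7 -2.0 -6.8 Tz 0.01 t 12.2833
10mm out = [-0.187 -0.165] 10mm side+ = [ 0.166 -0.187]
```

```bash
python3 -m jog '[2,-0.034,-0.030,0,0.4, 2,-0.031,-0.025,0,0.4, 2,-0.032,-0.022,0,0.4, 2,-0.033,-0.021,0,0.4, 2,-0.034,-0.019,0,0.4]'; python3 jig.py
```

```text
clock: 12.7
position: [0.5488, -0.075, 0.0337]
ee_rot: [2.937, 0.999, 0.081]
force: [7.1, -1.3, -8.3]
width: 0.151
out mm 64.3 side 0.6 z 0.0337 yaw 37.61 knob est deg 61.4 w 13.8 F jig 6.9 -2.3 -8.3 Tz 0.12 t 12.7
10mm out = [-0.217 -0.123] 10mm side+ = [ 0.123 -0.217]
```

```bash
python3 -m jog '[2,-0.035,-0.019,0,0.4, 2,-0.035,-0.017,0,0.4, 2,-0.036,-0.016,0,0.4, 2,-0.036,-0.014,0,0.4, 2,-0.037,-0.012,0,0.25]'; python3 jig.py
python3 - <<'E'
from h import *
o=observe();print(R.from_rotvec(o["ee_rot"]).as_matrix()[:,2])
im=get_image("wrist");t=get_image("top")
a=cv2.resize(im[0:260,130:400],None,fx=2,fy=2,interpolation=cv2.INTER_CUBIC);b=cv2.resize(t[170:270,300:360],None,fx=4,fy=4,interpolation=cv2.INTER_CUBIC)
c=np.zeros((520,780,3),np.uint8);c[:,:540]=a;c[:400,540:780]=b
cv2.imwrite("pics/w6.png",c[:,:,::-1])
E
```

```text
clock: 13.12
position: [0.5491, -0.0752, 0.0338]
ee_rot: [3.024, 0.701, 0.096]
force: [7.1, -0.9, -7.9]
width: 0.153
out mm 64.0 side 0.3 z 0.0338 yaw 26.17 knob est deg 72.8 w 14.1 F jig 6.9 -1.9 -7.9 Tz -0.02 t 13.1167
10mm out = [-0.237 -0.077] 10mm side+ = [ 0.077 -0.238]
[ 0.06794523 -0.02089941 -0.99747013]
```

View pics/w6.png

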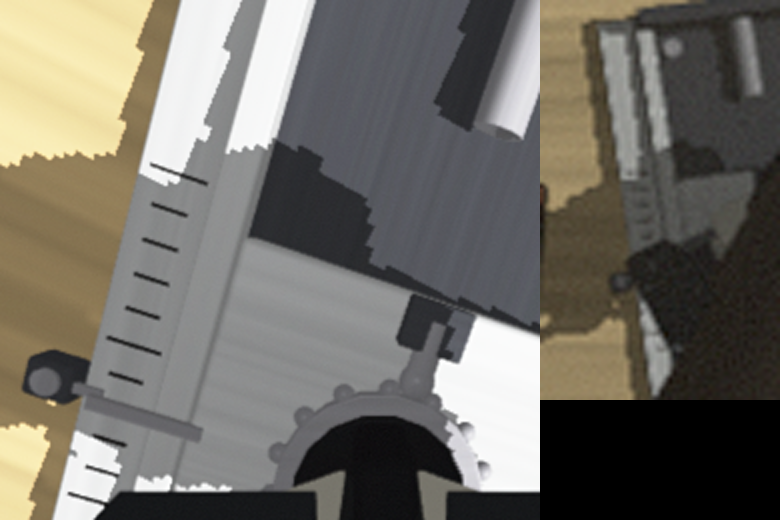

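The blade centreline runs (88,404)–(200,434) and the lug centre is at (88,390), at 3.56 px/mm. So the blade is about 3.5 mm past the clip, because the tool has tilted about 4° while pulling. That is still inside the 5 mm band. I'll ease back about 3 mm.

```bash
python3 -m jog '[2,0,0,0,0, 2,0,0,0,0, 2,-0.036,-0.012,0,0, 2,-0.036,-0.012,0,0]'; python3 jig.py
python3 - <<'E'
from h import *
o=observe();print(R.from_rotvec(o["ee_rot"]).as_matrix()[:,2])
im=get_image("wrist")
cv2.imwrite("pics/w7.png",cv2.resize(im[130:260,130:270],None,fx=4.5,fy=4.5,interpolation=cv2.INTER_CUBIC)[:,:,::-1])
E
```

```text
clock: 13.55
position: [0.5518, -0.0749, 0.0338]
ee_rot: [3.021, 0.705, 0.101]
force: [5.8, -0.3, -6.6]
width: 0.155
out mm 61.2 side 0.3 z 0.0338 yaw 26.34 knob est deg 72.7 w 14.3 F jig 5.7 -1.2 -6.6 Tz -0.09 t 13.55
10mm out = [-0.237 -0.077] 10mm side+ = [ 0.078 -0.237]
[ 0.07171145 -0.02197894 -0.99718323]
```

View pics/w7.png

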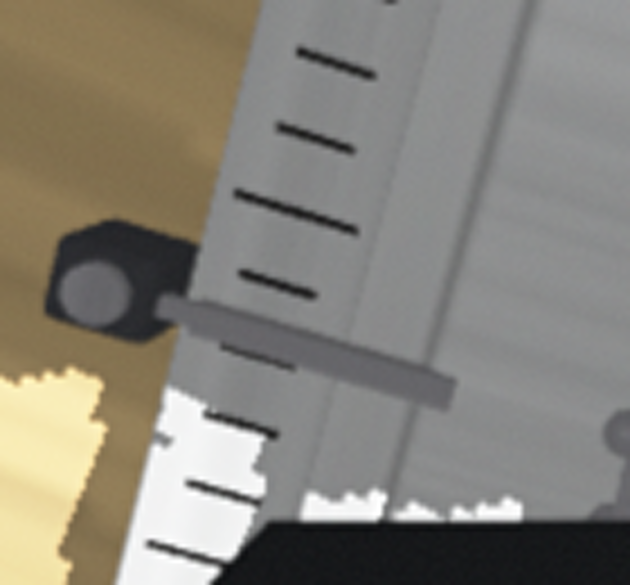

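The blade now lines up with the clip's lug: lug centre (165,306), blade line extended to (165,308), within about 0.5 mm. I'll check that it holds with the last target (camera calls only pass time) before handing in.

```bash
python3 - <<'E'
from h import *
for i in range(9):
    if i%2==0:
        o=observe();M=R.from_rotvec(o["ee_rot"]).as_matrix();print(o["clock"],(o["position"]*1e3).round(1),np.degrees(np.arctan2(M[1,0],M[0,0])).round(2),abs(o["dq"]).max().round(4),o["force"].round(1))
    get_image("wrist")
E
python3 jig.py
```

```text
13.6 [551.9 -74.8  33.8] 26.35 0.0024 [ 6.6 -0.9 -6.9]
13.7 [551.8 -74.9  33.8] 26.34 0.0018 [ 6.9 -1.1 -8. ]
13.8 [551.8 -74.8  33.8] 26.34 0.0018 [ 6.1 -1.7 -6.5]
13.9 [551.9 -74.8  33.8] 26.34 0.0024 [ 7.2 -1.2 -7. ]
14.0 [551.9 -74.8  33.8] 26.34 0.0017 [ 6.4 -1.  -6.7]
out mm 61.2 side 0.3 z 0.0338 yaw 26.34 knob est deg 72.7 w 14.3 F jig 6.0 -3.4 -7.7 Tz -0.1 t 14.05
10mm out = [-0.237 -0.077] 10mm side+ = [ 0.078 -0.237]
```

```bash
python3 -c "
from cell import *
print(sign_off())"
```

```text
the job is handed in; nothing more can be done
None
```

I gripped the knob, which started in the first stop, and pulled the slide out to the clip. I then turned the knob clockwise through two clicks to the third stop and handed in at about 14 s while still holding it. No verdict was reported.

**Last checks:**
- **Slide:** In the last picture the blade lines up with the clip's lug to about 0.5 mm. The pose stayed within about 0.1 mm over 0.45 s with the last target held.
- **Knob:** The tool had turned 48.7°, which puts the knob at about 72.7° (third stop 72°). The moment about the tool axis was near zero. The bar itself was hidden by the gripper, so the knob angle comes from the tool's turn and was not seen directly.
- **Grip:** The opening was 14.3 mm on the 14 mm bar, at 40 N. There was about 6–7 N of spring pull on the wrist.
- **Clip, stamps and tin:** I felt no contact with any of them. I did not re-measure their positions at the end.

**What disagreed or went wrong:**
- **Tool height:** The real fingertips stood about 38 mm higher than the reported tool position implies. The first close therefore missed above the bar. I confirmed this with the wrist and scene cameras, went about 39 mm lower, and the second grip held.
- **Overshoot:** While trimming the slide I went to a reading of 73 mm, about 6 mm past the clip going by the pictures, and came back before turning the knob.
- **Tilt:** The tool tilted about 4° under the pull. The arm reading of 61.2 mm out therefore disagrees with the 65–67 mm I measured for the clip. I went by the picture for the slide position. At the end of the turn the blade was about 3.5 mm past the clip, inside the 5 mm band, and I eased it back.

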